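# Press a cemented footbed with a roller and stop it on the chalk line

### The arm

A 7-joint arm with a two-finger parallel gripper is mounted at the origin on the work surface. World frame = base frame: x ahead of the robot, y to its left, z up, the work surface at z = 0. Lengths are in mm, angles in rad, forces in N, time in s.
With the tool pointing down it reaches from about 400 to 850 mm from the base axis. Payload 4.5 kg.
Tool frame: the origin (TCP) lies between the finger pads; the fingertips stand 14 mm ahead of it and the grasp point (between the pads) lies 5 mm behind it; z points along the fingers, y is the line along which they close (so a half turn about z gives the same grasp; the last joint's range is limited). The gripper opens to 85 mm and grips with 20 to 120 N. Pads are 22 mm wide; open, the fingers measure 114 mm over their backs; the gripper's body (76 mm by 85 mm) begins 54 mm behind the grasp point. The pads swing forward as they close: fully open they stand 13 mm farther back than shut.
Start: joints at [-1.304, 0.689, -0.195, 1.565, 0.157, 0.902, -0.215], TCP at [144.167, 608.168, 245.317] pointing down, gripper open.
Joint ranges: [-3.01, 3.01], [-0.46, 2.08], [-1.47, 1.51], [0.13, 2.56], [-1, 4.14], [0.04, 2.09], [-2.66, 2.66]. Speed limits (rad/s): [2.57, 2.57, 3.14, 3.14, 3.14, 3.14, 3.14].

### API

Orientations are given as a 3x3 rotation matrix whose columns are the frame's x, y, z axes.
In Python, from rig import bot gives the robot as it stands.
- The arm moves only by the shell command python3 -m creep 'ROWS' [OPENING]. ROWS is JSON, a list of rows, each a list of 6 numbers: the shift along the tool's x, y, z in mm, then the turn, a rotation vector about the tool's x, y, z in rad. In form: [[x, y, z, rx, ry, rz], ...]. A call has 1 to 12 rows; each row is the pose to reach, as a shift and turn from the pose commanded when the call began, along the tool's axes at that moment; what a row does not reach only later rows make up. A row lasts 1/10 s, in which the tool goes at most 50 mm and 8.59 degrees, less where a joint would pass 70% of its speed; a pose out of reach is approached as far as the arm can. A call with a gripper value outside its range is refused whole. OPENING is the opening in per cent of the stroke, from 0 (shut) to 100 (fully open), set as the call begins (- or left out, the last holds). The fingers move at their own pace and stop on an object; the grip force is fixed at half the most. Time passes only in rows, so rows that repeat a pose let the fingers close. It gives the time, the measured TCP pose, the force, the opening and the grip force at its end, in the units of the state.
- bot.get_state(): the state, without advancing time (a new reading comes with each control period).
- bot.capture(name): name is "scene" or "top" or "wrist"; returns (picture, depth): 384x512x3 uint8, blue, green, red; 384x512 float32, mm along the optical axis (not along the pixel's ray), 0 where there is no reading.
- bot.get_calibration(name): a dict with "mtx" (3x3 intrinsics, pixels), "origin" and "attitude" of the camera in the world; the wrist camera has in their place "tool_from_camera" (4x4, takes a point from camera to tool coordinates, whose origin is the TCP and whose axes are the flange's). Camera axes: x right, y up, looking along -z (the intrinsics and any distortion apply to the point x, -y, -z); pixel columns grow to the right and rows downward; lengths in mm; the calibration is good to about 2 mm. A picture is of the moment at which its call begins: read the wrist's pose just before it. get_calibration takes no time and is no camera call.
- bot.job_done(): hands the job in; it is judged then, once.
Trained networks look in the newest picture that a camera, given by its name, has taken for a name from the list of things; names that differ only in an ending like _2 or _b are one class to them, and where a whole thing is asked for, a point or a joint stands for the part that bears it (a point fixed in the world has none). Each returns a list of dicts, best first, with "score" (0 to 1); they miss things now and then, are a little off and sometimes report something else, mostly with a low value. They report only what shows in the picture. A call takes as long as a camera call.
- bot.spot_in(camera, label): "pixel" ([column, row] in pixels, amid what is visible of it).
- bot.masks_of(camera, label): "mask" (384x512 bool, what is visible of it) and "pixel" ([column, row] in pixels, amid what is visible of it).
- bot.tip_of(camera, label): "pixel" ([column, row] in pixels: a listed point, or the origin of a listed thing).
The state is a dict: "clock": time; "joint_positions": joint angles; "qd": joint speeds; "effort": joint torques, N m; "ee_pos": TCP position; "orientation": TCP orientation; "contact_force": force on the tool from outside, world axes, zero at the start; "ft_torque": the same for the moment, N m; "finger_gap": finger opening in mm; "finger_force": force on a finger pad.
Only numpy, scipy, OpenCV 4.12 (cv2) and the standard library are available. Lean on these libraries where they do the work, as an engineer would, in place of code of your own. Each camera call takes 0.05 s, during which the arm holds its last target. There are 200 camera calls.

### The job

Press down the freshly cemented cork footbed: take the hand block by its grip, lay its rubber face on top of the steel roller and, leaning on it steadily with about one and a quarter kilos (never much over two), slowly roll the roller from the toe over the arch pad to the white chalk line, and keep pressing there for a second. Keep the fingers off the roller and do not run past the line; leave the roller lying square on the line, put the block back squarely in the middle of its mat, rubber face down, and leave the other things where they are.

Things in the scene. Friction and masses are not known exactly. Their poses are not given: they have to be found in the camera images.
- board: Fixed plywood board 330 x 200 x 12 mm flat on the teal counter, a hard brown cork footbed (256 mm long, up to 94 wide) cemented along its middle. Origin: centre of the board's underside; x along the footbed from toe to heel, y across, z up. The footbed's top is 18 mm up on the toe half and 21 mm on the flat heel part; between (x -40 to 40 mm) it climbs, with a low tan arch pad on it.
- line (a point): Middle of the white chalk line that runs straight across the footbed (along the board's y) and on over the board on both sides, 42 mm from the board's centre towards the heel, on the flat heel part; the point lies on the footbed's top and has the board's axes. The arch pad before it stands 1 to 3 mm proud and lies a little differently on every pair; it is not measured.
- roller: Loose bright steel roller, diameter 40 mm, length 120 mm, about 0.45 kg, lying about square across the toe half of the footbed. Origin: its centre; y is its long axis (x and z turn as it rolls). Under the block it rolls half as far as the block travels and stops with it; left alone it stays where it lies.
- block: Loose hand block, about 0.3 kg: beech plate 150 x 60 mm with a black rubber face underneath (20 mm thick together) and an upright brown grip on top, 30 mm thick along x, 50 mm wide along y, 20 to 66 mm above the face. Origin: centre of the rubber face (underside); x along the 150 mm length, y across, z up. It starts on its mat.
- block_grip (a point): Centre of the hand block's grip, 43 mm above the middle of the rubber face, with the block's axes; pinch the grip across its 30 mm thickness (along the block's x), fingertips just above the plate.
- mat_center (a point): Centre of the top of the black rubber mat with two yellow lines where the block lives: 200 x 110 x 4 mm, fixed to the counter; x along its length, y across, z up.
- tin_a: Bystander: black and yellow polish tin, diameter 75 mm, 26 mm high; origin under its centre.
- tin_b: Bystander: red-brown and cream polish tin, diameter 75 mm, 26 mm high; origin under its centre.
- tack_tin: Bystander: small blue and silver tack tin, diameter 38 mm, 18 mm high, on a toe corner of the board; origin under its centre.
- chalk: Bystander: stick of white chalk in a blue sleeve, 55 x 13 x 13 mm, on the heel end of the board; origin under its centre.
- cement_jar: Bystander: amber glass cement jar with black cap, diameter 58 mm, 84 mm high; origin under its centre.
- spray_can: Bystander: upright spray can, diameter 52 mm, 170 mm high; origin under its centre.
- shoe_brush: Bystander: wooden shoe brush lying bristles down, 150 x 50 x 44 mm; origin under its centre.

How it is judged (in metres and radians):
On the way, in this order (a step that is already met when the one before it is completed fails the run):
1. the roller, still on the toe half, is pressed down from above by the block with 7 to 18 N (contact force between block and roller between 7 and 18 N and z of block_grip in the frame of board above 0.09 m and x of roller in the frame of board below -0.03 m), for 0.2 s.
2. it rolls up the front of the arch under the same pressure (contact force between block and roller between 7 and 18 N and z of block_grip in the frame of board above 0.09 m and x of roller in the frame of board between -0.017 and -0.003 m), for 0.2 s.
3. it rolls on over the back of the arch under the same pressure (contact force between block and roller between 7 and 18 N and z of block_grip in the frame of board above 0.09 m and x of roller in the frame of board between 0.003 and 0.017 m), for 0.2 s.
4. stopped within 6 mm of the chalk line it is kept pressed with 7 to 18 N for half a second (contact force between block and roller between 7 and 18 N and z of block_grip in the frame of board above 0.09 m and x of roller in the frame of line between -0.006 and 0.006 m), for 0.5 s.
At the end, for the whole second after the job is handed in: The roller lies at rest on the footbed with its centre within 6 mm of the chalk line (and within 20 mm of its middle), square to it within 8 degrees; the block stands released on its mat, rubber face down, within 25 mm of the mat's centre and 11 degrees of its direction (x of roller in the frame of line between -0.006 and 0.006 m and y of roller in the frame of line between -0.02 and 0.02 m and z of roller in the frame of line below 0.025 m and angle between the y axis of roller and the y axis of board, either way round below 0.14 rad and linear speed of each of roller, block below 0.01 m/s and horizontal distance between block_grip and mat_center below 0.025 m and z of block_grip in the frame of mat_center between 0.038 and 0.048 m and angle between block_grip's own z axis and vertical below 0.1 rad and angle between the x axis of block_grip and the x axis of mat_center, either way round below 0.2 rad); the robot touches nothing.
It fails at once if the block leans on the roller with more than 25 N (contact force between block and roller above 25 N).
It fails at once if the robot itself touches the roller (contact force between any of the fingers, the arm and roller above 0.5 N).
It fails at once if the roller runs more than 12 mm past the chalk line (x of roller in the frame of line above 0.012 m).
It fails at once if a bystander is moved by more than 20 mm (distance of any of tin_a, tin_b, tack_tin, chalk, cement_jar, spray_can, shoe_brush from where it was at the start of the episode above 0.02 m).
It also fails if it takes over 72 s, if anything falls off the work surface, if the arm or the gripper's body presses on something with over 40 N, if the wrist force passes 120 N, or if a joint passes its speed limit or range.

## Working session

There is one attempt and no reset: what is moved stays moved. The work goes in short steps, Python scripts to look and compute and a shell command to move; the robot and the scene stay as the last step left them, time stands still between calls to the robot, and variables do not carry over. Pictures are saved under pics/ and viewed, at most 10 in all, crops included, and the job is handed in when it is done.

```bash
ls; mkdir -p pics
cat > h.py <<'E'
import numpy as np, cv2
from rig import bot
def w(cam,px,depth,cal,T=None):
    # pixel + depth -> world
    K=np.array(cal["mtx"]); u,v=px
    p=np.array([(u-K[0,2])/K[0,0]*depth, -(v-K[1,2])/K[1,1]*depth, -depth])
    if T is not None: return T[:3,:3]@p+T[:3,3]
    return np.array(cal["attitude"])@p+np.array(cal["origin"])
def ontoz(px,z,cal):
    a=w(0,px,1.,cal);o=np.array(cal["origin"]).ravel();d=a-o
    return o+d*(z-o[2])/d[2]
E
python3 - <<'E'
from h import *
s=bot.get_state(); print(s)
for c in ("top","scene"):
    im,d=bot.capture(c); cv2.imwrite(f"pics/{c}0.png",im); np.save(c+"_d.npy",d)
    cal=bot.get_calibration(c);print(c,cal)
    for n in ["board","line","roller","block","block_grip","mat_center","tin_a","tack_tin","chalk","cement_jar","spray_can","shoe_brush"]:
        for r in bot.tip_of(c,n)[:2]:
            u,v=r["pixel"];dd=d[int(round(v)),int(round(u))]
            print(c,n,round(r["score"],2),np.round(r["pixel"],1),w(c,(u,v),dd,cal).round(1))
E
```

```text
pics
{'clock': 0.0, 'joint_positions': array([-1.30421555,  0.68998243, -0.19451963,  1.5663757 ,  0.15729227,
        0.90248418, -0.21511415]), 'qd': array([ 0.00128692, -0.00011133, -0.00070538, -0.00086506,  0.00027656,
        0.0016394 , -0.00041655]), 'effort': array([ 6.51918126e-04, -5.39623690e+01, -1.26555584e+00, -1.58544767e+01,
        9.42103652e-03,  9.51613794e-03,  4.03884883e-06]), 'ee_pos': array([144.07397578, 607.51463072, 244.47669383]), 'orientation': array([[-9.73045697e-01,  2.30612179e-01, -3.05938036e-04],
       [ 2.30612348e-01,  9.73043979e-01, -1.83292812e-03],
       [-1.25004383e-04, -1.85407591e-03, -9.99998273e-01]]), 'contact_force': array([-0.06136429,  0.1833587 ,  0.17539154]), 'ft_torque': array([0.03375703, 0.00355167, 0.01803475]), 'finger_force': 0.0, 'finger_gap': 85.24386190720983}
top {'mtx': array([[440.27525874,   0.        , 257.38302593],
       [  0.        , 440.27525874, 195.46864505],
       [  0.        ,   0.        ,   1.        ]]), 'origin': array([ 362.77512588,   45.50976836, 1132.27313834]), 'attitude': array([[ 0.0073863
[... 1634 characters left out ...]
r 0.59 [226.7 201.7] [577.1 -13.8  53.8]
scene block 0.66 [135.1 179.3] [ 505.9 -304.    21.5]
scene block_grip 0.57 [128.5 170.6] [ 514.  -311.8   58.2]
scene mat_center 0.9 [133.3 181.6] [ 518.8 -303.    23.8]
scene tin_a 0.78 [113.5 243.4] [ 741.  -250.8   23.6]
scene tin_a 0.58 [160.  276.8] [ 809.5 -104.2   23.7]
scene tack_tin 0.66 [196.3 222.3] [634.8 -78.6  24.1]
scene chalk 0.48 [308.  204.5] [512.1 186.1  21.6]
scene chalk 0.46 [256.3 215.6] [575.   61.8  17.3]
scene cement_jar 0.64 [252.1 292.6] [822.8 106.6  46.5]
scene spray_can 0.58 [394.8 240.6] [595.6 400.8  22.2]
scene shoe_brush 0.7 [112.4 246. ] [ 749.2 -249.3   23.9]
scene shoe_brush 0.65 [382.1 184.6] [418.8 370.5  42.6]
```

```bash
python3 -c "
import cv2
a=cv2.imread('pics/top0.png')[130:280,170:440]
cv2.imwrite('pics/top0c.png',cv2.resize(a,(800,444),interpolation=cv2.INTER_CUBIC))"
```

```text
(no output)
```

View pics/top0c.png

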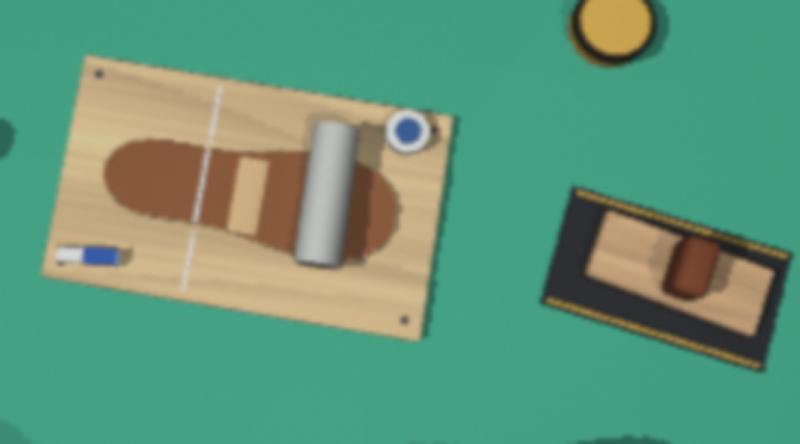

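View pics/scene0.png

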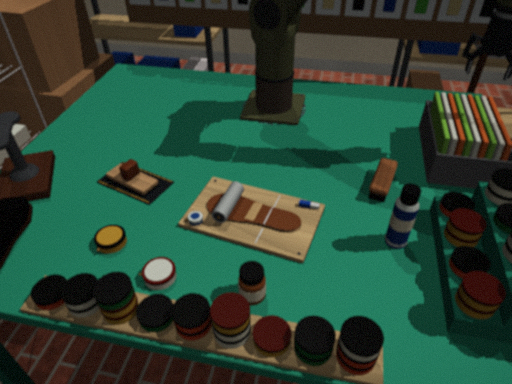

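```bash
cat >> h.py <<'E'
def crop(px): return np.array(px)/2.963+[170,130]
def ang(a): return np.degrees(np.arctan2(a[1],a[0]))
E
python3 - <<'E'
from h import *
cal=bot.get_calibration("top")
def q(name,pts,z):
    P=np.array([ontoz(crop(p),z,cal)[:2] for p in pts])
    print(name,P.round(0).tolist(),"c",P.mean(0).round(1),"side",np.linalg.norm(P[1]-P[0]).round(1),np.linalg.norm(P[2]-P[1]).round(1),"ang",ang(P[0]-P[1]).round(1),ang(P[3]-P[2]).round(1))
q("board",[(85,57),(456,116),(421,340),(42,276)],12)
q("mat",[(573,187),(791,254),(764,370),(543,303)],4)
q("block",[(608,210),(775,268),(755,335),(585,275)],24)
for n,a,b,z in [("line",(221,86),(183,290),12),("roller",(332,122),(319,265),45)]:
    A=ontoz(crop(a),z,cal);B=ontoz(crop(b),z,cal);print(n,A,B,(A+B)/2,np.linalg.norm(A-B),ang((A-B)[:2]))
d=np.load("top_d.npy")
for n in ["block_grip","block","roller","mat_center"]:
    bot.capture("top")
    for r in bot.masks_of("top",n)[:1]:
        m=r["mask"];v,u=np.nonzero(m);K=cal["mtx"]
        P=np.array([w(0,(x,y),d[y,x],cal) for x,y in zip(u,v)]);print(n,r["score"],m.sum(),P.mean(0).round(1),np.percentile(P[:,2],[5,50,95]).round(1),
          cv2.minAreaRect(P[:,:2].astype(np.float32)))
print(bot.get_calibration("wrist")); print(bot.get_state()["clock"])
E
```

```text
board [[685.0, 194.0], [634.0, -135.0], [437.0, -101.0], [489.0, 225.0]] c [561.2  45.9] side 332.7 200.1 ang 81.2 80.9
mat [[573.0, -238.0], [515.0, -427.0], [414.0, -397.0], [470.0, -208.0]] c [ 492.8 -317.5] side 197.5 105.1 ang 73.0 73.4
block [[549.0, -262.0], [500.0, -404.0], [442.0, -383.0], [492.0, -240.0]] c [ 495.9 -322.5] side 149.7 61.0 ang 70.8 70.7
line [659.32908372  73.06528553  12.        ] [478.02689612 103.50220101  12.        ] [568.67798992  88.28374327  12.        ] 183.8393022503971 -9.529919422197496
roller [619.73331146 -23.06853122  45.        ] [496.58188203 -11.85880905  45.        ] [558.15759674 -17.46367013  45.        ] 123.66055328889394 -5.200952431636811
block_grip 0.97 1567 [ 492.8 -316.1   36.4] [ 6.  23.3 69.2] ((468.13604736328125, -172.04196166992188), (128.34756469726562, 466.0960388183594), 10.445232391357422)
block 0.82 1471 [ 493.9 -315.6   37.6] [17.1 23.6 69.2] ((466.4936218261719, -169.34571838378906), (123.94696807861328, 460.78057861328125), 10.712470054626465)
roller 0.67 715 [554.7 -17.4  55.8] [44.1 53.7 58.6] ((486.5218200683594, -2.8880653381347656), (43.9069938659668, 262.0965270996094), 78.14934539794922)
mat_center 0.69 1875 [ 488.4 -307.8    4.4] [-0.6  3.   7. ] ((478.29736328125, -185.45359802246094), (176.56341552734375, 485.3692321777344), 6.583161354064941)
{'mtx': array([[291.92567699,   0.        , 255.18510814],
       [  0.        , 291.92567699, 192.10351541],
       [  0.        ,   0.        ,   1.        ]]), 'tool_from_camera': array([[ 8.33382774e-04,  9.47107603e-01,  3.20915089e-01,
         8.24979569e+01],
       [ 9.99999646e-01, -8.25341272e-04, -1.61087736e-04,
        -1.55568045e-01],
       [ 1.12297049e-04,  3.20915110e-01, -9.47107956e-01,
        -1.27849011e+02],
       [ 0.00000000e+00,  0.00000000e+00,  0.00000000e+00,
         1.00000000e+00]])}
1.7
```

```bash
python3 -m creep '[[-409,-270,0,0,0,0],[-409,-270,0,0,0,0],[-409,-270,0,0,0,0],[-409,-270,0,0,0,0],[-409,-270,0,0,0,0],[-409,-270,0,0,0,0],[-409,-270,0,0,0,0],[-409,-270,0,0,0,0],[-409,-270,0,0,0,0],[-409,-270,0,0,0,0],[-409,-270,0,0,0,0],[-409,-270,0,0,0,0]]' 100
```

```text
clock: 2.9
ee_pos: [480.5, 250.2, 245.2]
orientation: [[-0.972, 0.234, -0.0], [0.234, 0.972, 0.0], [0.0, 0.0, -1.0]]
contact_force: [0.7, 0.5, -1.6]
finger_gap: 85.4
finger_force: 0.0
```

```bash
python3 -m creep '[[-146,-551,75,0,0,0.1],[-146,-551,75,0,0,0.1],[-146,-551,75,0,0,0.1],[-146,-551,75,0,0,0.1],[-146,-551,75,0,0,0.1],[-146,-551,75,0,0,0.1],[-146,-551,75,0,0,0.1],[-146,-551,75,0,0,0.1],[-146,-551,75,0,0,0.1],[-146,-551,75,0,0,0.1],[-146,-551,75,0,0,0.1],[-146,-551,75,0,0,0.1]]'
cat >> h.py <<'E'
def wrist():
    s=bot.get_state(); T=np.eye(4);T[:3,:3]=s["orientation"];T[:3,3]=s["ee_pos"]
    im,d=bot.capture("wrist"); cal=bot.get_calibration("wrist")
    return im,d,cal,T@np.array(cal["tool_from_camera"]),s
def wz(px,z,cal,T):
    a=w(0,px,1.,cal,T);o=T[:3,3];return o+(a-o)*(z-o[2])/(a-o)[2]
E
python3 - <<'E'
from h import *
im,d,cal,T,s=wrist(); cv2.imwrite("pics/w1.png",im);np.save("w1.npy",d);np.save("w1T.npy",T)
print(s["ee_pos"],s["orientation"].round(4))
for n in ["block_grip","block","mat_center"]:
    for r in bot.tip_of("wrist",n)[:1]: 
        u,v=r["pixel"]; print(n,r["score"],r["pixel"],w(0,(u,v),d[int(v),int(u)],cal,T).round(1))
E
```

```text
clock: 4.1
ee_pos: [494.4, -322.4, 169.7]
orientation: [[-0.944, 0.33, -0.0], [0.33, 0.944, -0.002], [-0.0, -0.002, -1.0]]
contact_force: [-0.2, -0.4, -0.3]
finger_gap: 85.4
finger_force: 0.0
[ 494.44046102 -322.44693947  169.71612359] [[-9.441e-01  3.295e-01 -1.000e-04]
 [ 3.295e-01  9.441e-01 -1.800e-03]
 [-5.000e-04 -1.700e-03 -1.000e+00]]
block_grip 0.97 [255.4, 193.6] [ 490.7 -321.3   69.6]
block 0.93 [255.4, 178.4] [ 478.7 -317.1   68.7]
```

View pics/w1.png

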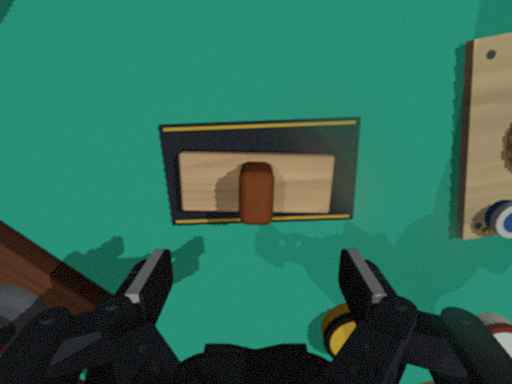

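Run:
```python
from h import *
cal=bot.get_calibration("wrist");T=np.load("w1T.npy")
def q(n,pts,z):
    P=np.array([wz(p,z,cal,T)[:2] for p in pts]);print(n,P.mean(0).round(1),[np.linalg.norm(P[i]-P[i-1]).round(1) for i in range(4)],ang(P[1]-P[0]).round(2),ang(P[2]-P[3]).round(2))
q("plate",[(181,151),(335,153),(332,213),(180,213)],24)
q("mat",[(160,125),(359,117),(354,219),(172,224)],4)
q("griptop",[(243,163),(270,163),(272,222),(239,222)],70)
im=cv2.imread("pics/w1.png").astype(int); d=np.load("w1.npy")
pts=np.array([[*w(0,(u,v),d[v,u],cal,T)] for v in range(150,228,1) for u in range(225,290) if d[v,u]>0])
g=pts[(pts[:,2]>62)];print(len(g),g.mean(0),cv2.minAreaRect(g[:,:2].astype(np.float32)))
```

```text
plate [ 496.3 -321.6] [np.float64(63.7), np.float64(145.6), np.float64(61.5), np.float64(154.1)] 70.08 70.85
mat [ 493.8 -316.3] [np.float64(107.0), np.float64(195.3), np.float64(108.7), np.float64(200.1)] 73.06 72.57
griptop [ 490.7 -320.7] [np.float64(51.6), np.float64(21.5), np.float64(51.4), np.float64(28.1)] 70.83 70.85
1834 [ 494.56369838 -321.30697027   68.22029854] ((496.0198974609375, -321.49365234375), (29.400146484375, 47.36879348754883), 69.73681640625)
```

```bash
python3 -m creep '[[-0.5,1,40,0,0,0],[-0.5,1,80,0,0,0],[-0.5,1,110,0,0,0],[-0.5,1,120,0,0,0],[-0.5,1,128,0,0,0],[-0.5,1,128,0,0,0]]' && python3 -m creep '[[0,0,0,0,0,0],[0,0,0,0,0,0],[0,0,0,0,0,0],[0,0,0,0,0,0],[0,0,0,0,0,0],[0,0,0,0,0,0],[0,0,0,0,0,0],[0,0,0,0,0,0]]' 0
```

```text
clock: 4.9
ee_pos: [496.4, -316.8, 42.6]
orientation: [[-0.946, 0.325, 0.001], [0.325, 0.946, 0.001], [-0.0, 0.001, -1.0]]
contact_force: [-1.0, 0.5, -0.2]
finger_gap: 85.4
finger_force: 0.0
clock: 5.7
ee_pos: [495.9, -319.2, 43.3]
orientation: [[-0.945, 0.328, 0.001], [0.328, 0.945, -0.002], [-0.002, -0.001, -1.0]]
contact_force: [-0.8, -1.3, 6.3]
finger_gap: 29.6
finger_force: 60.9
```

```bash
python3 -m creep '[[0,0,-20,0,0,0],[0,0,-50,0,0,0],[0,0,-87,0,0,0],[0,0,-87,0,0,0],[0,0,-87,0,0,0],[0,0,-87,0,0,0]]' && python3 -m creep '[[4,30,0,0,0,-0.02],[10,65,0,0,0,-0.06],[15,105,0,0,0,-0.1],[20,145,0,0,0,-0.14],[25,185,0,0,0,-0.175],[30,220,0,0,0,-0.175],[33,245,0,0,0,-0.175],[33,253,0,0,0,-0.175],[33,253,0,0,0,-0.175],[33,253,0,0,0,-0.175],[33,253,0,0,0,-0.175],[33,253,0,0,0,-0.175]]'
python3 - <<'E'
from h import *
im,d,cal,T,s=wrist(); cv2.imwrite("pics/w2.png",im);np.save("w2.npy",d);np.save("w2T.npy",T)
for k in ("clock","ee_pos","orientation","contact_force","ft_torque","finger_gap"):print(k,np.round(s[k],3).tolist())
for n in ["line","roller","board"]:
    for r in bot.tip_of("wrist",n)[:1]: 
        u,v=r["pixel"]; print(n,r["score"],r["pixel"],w(0,(u,v),d[int(v),int(u)],cal,T).round(1))
E
```

```text
clock: 6.3
ee_pos: [494.3, -317.4, 127.8]
orientation: [[-0.945, 0.327, -0.003], [0.327, 0.945, 0.001], [0.003, 0.0, -1.0]]
contact_force: [-0.0, -0.1, -3.3]
finger_gap: 29.3
finger_force: 60.0
clock: 7.5
ee_pos: [546.6, -69.9, 129.1]
orientation: [[-0.987, 0.16, -0.001], [0.16, 0.987, -0.001], [0.001, -0.001, -1.0]]
contact_force: [0.2, -0.5, -3.2]
finger_gap: 29.4
finger_force: 60.0
clock 7.5
ee_pos [546.591, -69.912, 129.065]
orientation [[-0.987, 0.16, -0.001], [0.16, 0.987, -0.001], [0.001, -0.001, -1.0]]
contact_force [0.242, -0.465, -3.197]
ft_torque [-0.031, 0.009, -0.036]
finger_gap 29.35
line 0.66 [445.0, 191.2] [569.3  90.7  19.9]
```

View pics/w2.png

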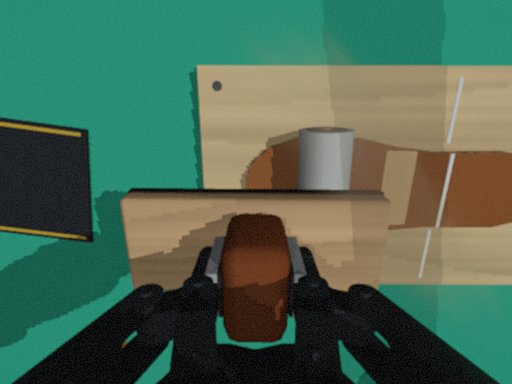

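Run:
```python
from h import *
cal=bot.get_calibration("wrist");T=np.load("w2T.npy");d=np.load("w2.npy")
A=wz((461,78),12,cal,T);B=wz((420,276),12,cal,T);M=(A+B)/2;print("line",A,B,M,ang((A-B)[:2]))
E1=wz((200,66),12,cal,T);E2=wz((510,66),12,cal,T);E3=wz((390,284),12,cal,T);E4=wz((510,284),12,cal,T)
print("edges",E1,E2,ang((E2-E1)[:2]),ang((E4-E3)[:2]),"width",(E3-E1)[:2]@np.array([.987,-.158]))
# roller: cylinder fit from depth
P=np.array([w(0,(u,v),d[v,u],cal,T) for v in range(134,186) for u in range(294,358) if d[v,u]>0]);P=P[P[:,2]>40]
from scipy.optimize import least_squares
def res(p):
    a=np.array([np.cos(p[3]),np.sin(p[3]),0]);c=np.array([p[0]*np.sin(-p[3])+0,p[0]*np.cos(p[3]),p[1]])
    r=P-c;r=r-np.outer(r@a,a);return np.linalg.norm(r,axis=1)-20+0*p[2]
s=least_squares(res,[70,38,0,-0.1],loss="soft_l1");p=s.x;print("n",len(P),p,np.degrees(p[3]),np.abs(s.fun).mean())
a=np.array([np.cos(p[3]),np.sin(p[3])]);c=np.array([-p[0]*np.sin(p[3]),p[0]*np.cos(p[3])])
m=c+a*(558-c[0])/a[0];print("roller axis at x=558",m)
bx=np.array([np.cos(np.radians(81)),np.sin(np.radians(81))]);print("along board from line",(m-M[:2])@bx)
# surface profile along the board, nearest column strip
for s_ in np.arange(-45,5,4): pass
```

```text
line [479.48770956 103.61940577  12.        ] [658.29917159  75.53774102  12.        ] [568.89344057  89.57857339  12.        ] 171.07481327838482
edges [438.59386182 -95.98485063  12.        ] [476.65705538 140.39498508  12.        ] 80.85243915652528 80.90551450988116 width 199.01124469873855
n 2736 [ 6.16289660e+01  3.72448436e+01  3.87186025e-02 -1.42568819e-01] -8.168591634081157 0.41750983395395597
roller axis at x=558 [558.         -17.83617125]
along board from line -107.79640044397995
```

```bash
python3 -m creep '[[0,0,10,0,0,0],[0,0,20,0,0,0],[0,0,26,0,0,0],[0,0,28,0,0,0],[0,0,29,0,0,0],[0,0,29,0,0,0],[0,0,29,0,0,0]]' && python3 -m creep '[[0,0,0.7,0,0,0],[0,0,1.5,0,0,0],[0,0,1.5,0,0,0],[0,0,1.5,0,0,0]]'
```

```text
clock: 8.4
ee_pos: [547.3, -68.0, 100.5]
orientation: [[-0.988, 0.157, 0.001], [0.157, 0.988, 0.0], [-0.001, 0.0, -1.0]]
contact_force: [-0.4, -0.7, -2.6]
finger_gap: 29.1
finger_force: 60.1
clock: 8.8
ee_pos: [547.1, -68.0, 98.8]
orientation: [[-0.988, 0.157, 0.0], [0.157, 0.988, 0.0], [-0.0, 0.0, -1.0]]
contact_force: [-0.5, -0.6, -3.5]
finger_gap: 29.7
finger_force: 60.1
```

```bash
python3 -m creep '[[0,0,1,0,0,0],[0,0,1,0,0,0],[0,0,1,0,0,0],[0,0,1,0,0,0]]'
```

```text
clock: 9.2
ee_pos: [547.1, -68.0, 97.8]
orientation: [[-0.988, 0.157, 0.0], [0.157, 0.988, 0.0], [-0.0, 0.0, -1.0]]
contact_force: [-1.1, 0.1, -3.3]
finger_gap: 29.7
finger_force: 60.1
```

```bash
python3 -m creep '[[0,0,0.7,0,0,0],[0,0,0.7,0,0,0],[0,0,0.7,0,0,0],[0,0,0.7,0,0,0]]'
```

```text
clock: 9.6
ee_pos: [547.2, -68.0, 97.2]
orientation: [[-0.988, 0.157, 0.0], [0.157, 0.988, 0.0], [-0.0, 0.0, -1.0]]
contact_force: [0.0, 0.6, -1.7]
finger_gap: 29.3
finger_force: 60.2
```

Contact is just starting.

```bash
python3 -m creep '[[0,0,0.7,0,0,0],[0,0,0.7,0,0,0],[0,0,0.7,0,0,0],[0,0,0.7,0,0,0]]'
```

```text
clock: 10.0
ee_pos: [547.3, -67.8, 97.0]
orientation: [[-0.988, 0.157, 0.001], [0.157, 0.988, 0.0], [-0.001, 0.0, -1.0]]
contact_force: [-1.1, -0.1, 5.9]
finger_gap: 29.7
finger_force: 60.9
```

```bash
python3 -m creep '[[0,0,0.7,0,0,0],[0,0,0.7,0,0,0],[0,0,0.7,0,0,0],[0,0,0.7,0,0,0]]'
```

```text
clock: 10.4
ee_pos: [547.3, -67.6, 96.9]
orientation: [[-0.988, 0.157, 0.001], [0.157, 0.988, 0.0], [-0.001, 0.001, -1.0]]
contact_force: [-2.2, -0.7, 11.4]
finger_gap: 29.4
finger_force: 61.7
```

Run:
```python
from h import *
cal=bot.get_calibration("wrist");T=np.load("w2T.npy");d=np.load("w2.npy")
th=np.radians(80.9);bx=np.array([np.cos(th),np.sin(th)]);o=np.array([568.8,88.9])-42*bx
P=np.array([w(0,(u,v),d[v,u],cal,T) for v in range(155,225) for u in range(250,511) if d[v,u]>0 and (v<186 or u>395)])
x=(P[:,:2]-o)@bx; y=(P[:,:2]-o)@np.array([-bx[1],bx[0]])
for a in range(-36,84,4):
    for lo,hi in((-40,5),(5,40)):
        m=(x>=a)&(x<a+4)&(y>lo)&(y<hi)
        print(a+2,m.sum(),P[m,2].mean().round(2) if m.sum()>5 else None,(P[m,2].std()/max(1,m.sum())**.5).round(2) if m.sum()>5 else None,end=" | ")
    print()
```

```text
-34 4 None None | -34 141 17.42 0.05 | 
-30 4 None None | -30 142 17.34 0.05 | 
-26 3 None None | -26 149 17.53 0.05 | 
-22 5 None None | -22 140 17.67 0.05 | 
-18 4 None None | -18 149 17.82 0.06 | 
-14 4 None None | -14 143 18.28 0.05 | 
-10 3 None None | -10 155 18.37 0.06 | 
-6 3 None None | -6 153 19.02 0.06 | 
-2 0 None None | -2 159 19.67 0.06 | 
2 47 20.18 0.11 | 2 154 20.0 0.05 | 
6 155 20.09 0.05 | 6 142 20.05 0.05 | 
10 178 19.91 0.05 | 10 147 19.85 0.05 | 
14 169 19.67 0.04 | 14 139 19.59 0.05 | 
18 193 19.69 0.05 | 18 152 19.67 0.05 | 
22 179 20.03 0.05 | 22 157 19.88 0.06 | 
26 180 20.06 0.05 | 26 150 20.05 0.05 | 
30 185 20.22 0.05 | 30 153 20.37 0.06 | 
34 184 20.37 0.04 | 34 152 20.38 0.05 | 
38 174 20.35 0.04 | 38 146 20.29 0.05 | 
42 189 20.54 0.05 | 42 158 20.53 0.06 | 
46 176 20.42 0.04 | 46 139 20.4 0.05 | 
50 178 20.34 0.05 | 50 146 20.36 0.05 | 
54 175 20.34 0.05 | 54 156 20.36 0.05 | 
58 178 20.33 0.05 | 58 139 20.33 0.05 | 
62 187 20.41 0.04 | 62 155 20.3 0.05 | 
66 175 20.37 0.05 | 66 152 20.44 0.05 | 
70 177 20.39 0.05 | 70 141 20.34 0.05 | 
74 177 20.32 0.05 | 74 151 20.34 0.05 | 
78 182 20.3 0.04 | 78 143 20.38 0.05 | 
82 174 20.33 0.05 | 82 151 20.28 0.05 |
```

```bash
python3 -m creep '[[0,2,-0.2,0,0,0],[0,5,-0.2,0,0,0],[0,8,-0.2,0,0,0],[0,11,-0.2,0,0,0],[0,14,-0.2,0,0,0],[0,17,-0.2,0,0,0],[0,20,-0.2,0,0,0]]'
```

```text
clock: 11.1
ee_pos: [550.2, -47.9, 97.0]
orientation: [[-0.988, 0.157, 0.001], [0.157, 0.988, 0.0], [-0.001, 0.0, -1.0]]
contact_force: [-2.6, -0.5, 10.7]
finger_gap: 29.5
finger_force: 61.6
```

```bash
python3 -m creep '[[0,3,0,0,0,0],[0,7,0,0,0,0],[0,11,-0.1,0,0,0],[0,15,-0.1,0,0,0],[0,19,-0.1,0,0,0],[0,23,-0.1,0,0,0],[0,26,-0.1,0,0,0]]'
```

```text
clock: 11.8
ee_pos: [554.0, -22.1, 97.1]
orientation: [[-0.988, 0.157, -0.0], [0.157, 0.988, 0.0], [0.0, 0.0, -1.0]]
contact_force: [-3.9, 0.7, 11.0]
finger_gap: 29.4
finger_force: 61.7
```

```bash
python3 -m creep '[[0.1,3,-0.1,0,0,0],[0.2,7,-0.1,0,0,0],[0.3,11,-0.2,0,0,0],[0.4,15,-0.2,0,0,0],[0.5,19,-0.2,0,0,0],[0.6,23,-0.3,0,0,0],[0.7,27,-0.3,0,0,0],[0.8,30,-0.4,0,0,0]]'
```

```text
clock: 12.6
ee_pos: [558.2, 7.4, 97.2]
orientation: [[-0.988, 0.157, 0.0], [0.157, 0.988, -0.0], [-0.0, -0.0, -1.0]]
contact_force: [-2.4, -0.7, 7.8]
finger_gap: 29.2
finger_force: 61.3
```

```bash
python3 -m creep '[[0,3,0,0,0,0],[0.1,7,-0.1,0,0,0],[0.1,11,-0.2,0,0,0],[0.2,15,-0.3,0,0,0],[0.2,19,-0.4,0,0,0],[0.3,22,-0.5,0,0,0],[0.3,25,-0.6,0,0,0],[0.4,27,-0.65,0,0,0]]'
```

```text
clock: 13.4
ee_pos: [562.0, 34.0, 97.9]
orientation: [[-0.988, 0.157, 0.0], [0.157, 0.988, -0.0], [-0.0, -0.0, -1.0]]
contact_force: [-2.5, 0.2, 8.0]
finger_gap: 29.4
finger_force: 61.4
```

```bash
python3 -m creep '[[0,2,-0.1,0,0,0],[0,4,-0.15,0,0,0],[0.1,7,-0.25,0,0,0],[0.1,10,-0.45,0,0,0],[0.1,12,-0.6,0,0,0],[0.1,14,-0.75,0,0,0],[0.1,14,-0.75,0,0,0]]'
```

```text
clock: 14.1
ee_pos: [564.0, 47.4, 98.9]
orientation: [[-0.988, 0.157, 0.0], [0.157, 0.988, -0.001], [-0.0, -0.001, -1.0]]
contact_force: [-2.9, -0.6, 10.1]
finger_gap: 29.5
finger_force: 61.7
```

```bash
python3 -m creep '[[0,2,-0.15,0,0,0],[0,4,-0.3,0,0,0],[0.1,7,-0.55,0,0,0],[0.1,10,-0.8,0,0,0],[0.1,13,-0.95,0,0,0],[0.1,16,-1.05,0,0,0],[0.1,19,-1.15,0,0,0],[0.1,19,-1.15,0,0,0]]'
```

```text
clock: 14.9
ee_pos: [566.9, 67.1, 99.8]
orientation: [[-0.988, 0.157, 0.0], [0.157, 0.988, 0.0], [-0.0, 0.0, -1.0]]
contact_force: [-1.9, -0.5, 8.3]
finger_gap: 29.2
finger_force: 61.4
```

```bash
python3 -m creep '[[0,2,0,0,0,0],[0,5,0,0,0,0],[0.1,8,0.05,0,0,0],[0.1,11,0.1,0,0,0],[0.1,14,0.2,0,0,0],[0.1,17,0.3,0,0,0],[0.2,20,0.4,0,0,0],[0.2,20,0.4,0,0,0]]'
```

```text
clock: 15.7
ee_pos: [570.0, 87.5, 99.6]
orientation: [[-0.988, 0.156, 0.0], [0.156, 0.988, 0.001], [-0.0, 0.001, -1.0]]
contact_force: [-2.3, 1.4, 8.1]
finger_gap: 29.5
finger_force: 61.5
```

```bash
python3 -m creep '[[0,2,0.05,0,0,0],[0,5,0.05,0,0,0],[0.1,9,0,0,0,0],[0.1,13,-0.1,0,0,0],[0.1,17,-0.2,0,0,0],[0.1,21,-0.3,0,0,0],[0.2,25,-0.4,0,0,0],[0.2,29,-0.5,0,0,0],[0.2,29,-0.5,0,0,0]]'
cat > rl.py <<'E'
from h import *
im,d=bot.capture("top");cal=bot.get_calibration("top");cv2.imwrite("pics/t_roll.png",im)
th=np.radians(80.9);bx=np.array([np.cos(th),np.sin(th)]);by=np.array([-bx[1],bx[0]]);o=np.array([568.8,88.9])-42*bx
v,u=np.mgrid[140:260,190:310];v=v.ravel();u=u.ravel()
P=np.array([w(0,(a,b),d[b,a],cal) for a,b in zip(u,v)])
x=(P[:,:2]-o)@bx;y=(P[:,:2]-o)@by
m=(P[:,2]>38)&(P[:,2]<66)&(abs(y)<75);
for lo,hi in((-75,-38),(38,75)):
    k=m&(y>lo)&(y<hi)&(P[:,2]>46)
    if k.sum():print("end",lo,k.sum(),"x",x[k].mean().round(1),x[k].min().round(1),x[k].max().round(1),"y",y[k].min().round(1),y[k].max().round(1),"z",P[k,2].max().round(1))
im,d,cal,T,s=wrist();cv2.imwrite("pics/w_roll.png",im);np.save("wr.npy",d);np.save("wrT.npy",T);print(s["clock"],s["contact_force"],s["ee_pos"])
v,u=np.mgrid[60:190,0:512];v=v.ravel();u=u.ravel()
P=np.array([w(0,(a,b),d[b,a],cal,T) for a,b in zip(u,v)])
x=(P[:,:2]-o)@bx;y=(P[:,:2]-o)@by
k=(P[:,2]>46)&(P[:,2]<64)&(abs(y)<80)&(y>33);
if k.sum()>10:
  print("wrist n",k.sum(),"x",x[k].min().round(1),x[k].max().round(1),x[k].mean().round(1),"y",y[k].min().round(1),y[k].max().round(1)); c=np.polyfit(y[k],x[k],1);print("slope deg",np.degrees(np.arctan(c[0])),"x at y0",c[1])
E
python3 rl.py
```

```text
clock: 16.6
ee_pos: [574.0, 115.7, 100.0]
orientation: [[-0.988, 0.157, -0.0], [0.157, 0.988, 0.0], [0.0, 0.0, -1.0]]
contact_force: [-3.3, 0.7, 7.8]
finger_gap: 29.5
finger_force: 61.6
16.65 [-2.12222631 -0.37346602  8.64817503] [573.97474964 115.36577948  99.98157658]
wrist n 2384 x 7.7 46.1 28.9 y 33.0 56.0
slope deg -2.941865927001026 x at y0 31.205575406342753
```

View pics/w_roll.png

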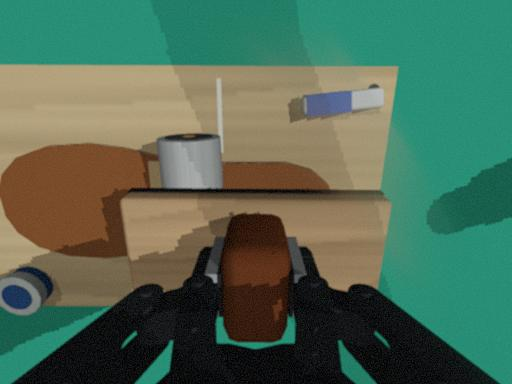

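```bash
cat > fit.py <<'E'
from h import *
import sys
from scipy.optimize import least_squares
def fit(lines):
    cal=bot.get_calibration("wrist");T=np.load("wrT.npy");d=np.load("wr.npy")
    th=np.radians(80.9);bx=np.array([np.cos(th),np.sin(th)]);by=np.array([-bx[1],bx[0]]);o=np.array([568.8,88.9])-42*bx
    v,u=np.mgrid[60:186,0:512];P=np.array([w(0,(a,b),d[b,a],cal,T) for a,b in zip(u.ravel(),v.ravel())])
    x=(P[:,:2]-o)@bx;y=(P[:,:2]-o)@by
    k=(P[:,2]>45)&(P[:,2]<64)&(y<80)&(y>33)&(x>-80)&(x<90);X=np.c_[x,y,P[:,2]][k]
    def res(p):
        xc=p[0]+np.tan(p[2])*(X[:,1]-45);return np.hypot((X[:,0]-xc)*np.cos(p[2]),X[:,2]-p[1])-20
    s=least_squares(res,[np.median(X[:,0]),40,0],loss="soft_l1");p=s.x
    print("roller x at y45 %.1f, at y-6 %.1f z %.1f yaw deg %.2f n %d yend %.1f"%(p[0],p[0]-np.tan(p[2])*51,p[1],np.degrees(p[2]),len(X),np.percentile(X[:,1],99)))
    for q in lines:
        W=wz(q,12,cal,T)[:2]-o;print("line pt x %.1f y %.1f"%(W@bx,W@by))
E
python3 -c "
from fit import *
fit([(220,82),(222,150)])"
```

```text
roller x at y45 26.5, at y-6 27.6 z 40.0 yaw deg -1.24 n 2418 yend 55.6
line pt x 44.2 y 88.9
line pt x 44.0 y 41.5
```

```bash
python3 -m creep '[[0.1,3,0,0,0,0],[0.1,7,-0.05,0,0,0],[0.2,11,-0.1,0,0,0],[0.2,15,-0.15,0,0,0],[0.3,19,-0.2,0,0,0],[0.3,22,-0.2,0,0,0],[0.4,25,-0.2,0,0,0],[0.4,27,-0.2,0,0,0],[0.4,27,-0.2,0,0,0]]'
python3 rl.py
python3 - <<'E'
import cv2;a=cv2.imread("pics/w_roll.png");cv2.imwrite("pics/w_roll2.png",cv2.resize(a[50:200,60:260],(800,600)))
E
python3 -c "
from fit import *
fit([])"
```

```text
clock: 17.6
ee_pos: [577.9, 142.2, 100.1]
orientation: [[-0.988, 0.157, -0.0], [0.157, 0.988, -0.0], [0.0, -0.0, -1.0]]
contact_force: [-1.8, 0.5, 7.0]
finger_gap: 29.6
finger_force: 61.5
17.65 [-1.8499354   0.67990321  8.17252319] [577.90473668 142.04463194 100.12797411]
wrist n 2405 x 21.5 59.7 43.1 y 33.0 56.0
slope deg -3.3811204925820304 x at y0 45.74162786606712
roller x at y45 40.0, at y-6 40.6 z 40.2 yaw deg -0.70 n 2449 yend 55.8
```

View pics/w_roll2.png

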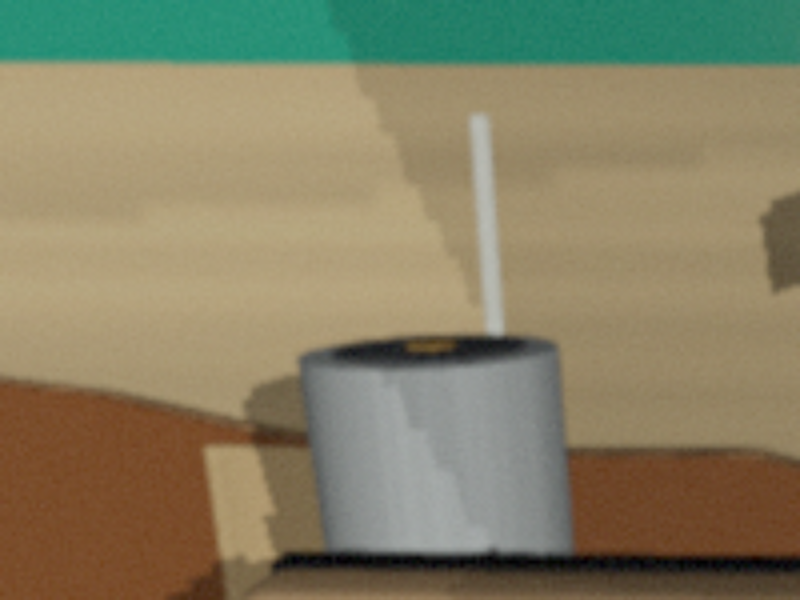

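```bash
python3 -c "
from fit import *
fit([(180.2,80),(183.5,132.5)])"
```

```text
roller x at y45 40.0, at y-6 40.6 z 40.2 yaw deg -0.70 n 2449 yend 55.8
line pt x 43.8 y 90.5
line pt x 43.3 y 54.6
```

```bash
python3 -m creep '[[0,1.5,0,0,0,0],[0.1,3,0.1,0,0,0],[0.1,4.5,0.1,0,0,0],[0.1,5.5,0.1,0,0,0],[0.1,5.5,0.1,0,0,0],[0.1,5.5,0.1,0,0,0],[0.1,5.5,0.1,0,0,0],[0.1,5.5,0.1,0,0,0],[0.1,5.5,0.1,0,0,0],[0.1,5.5,0.1,0,0,0],[0.1,5.5,0.1,0,0,0],[0.1,5.5,0.1,0,0,0]]'; python3 -m creep '[[0,0,0,0,0,0],[0,0,0,0,0,0],[0,0,0,0,0,0],[0,0,0,0,0,0],[0,0,0,0,0,0],[0,0,0,0,0,0]]'; python3 rl.py;python3 -c "
from fit import *
fit([])
a=cv2.imread('pics/w_roll.png').astype(int)
for r in (80,90,100,110,120): print(r,int(np.argmax(a[r,150:210].min(1)))+150)"
```

```text
clock: 18.9
ee_pos: [578.7, 147.3, 100.1]
orientation: [[-0.988, 0.157, -0.0], [0.157, 0.988, -0.0], [0.0, -0.0, -1.0]]
contact_force: [-2.8, 0.4, 6.9]
finger_gap: 29.2
finger_force: 61.5
clock: 19.5
ee_pos: [578.7, 147.3, 100.1]
orientation: [[-0.988, 0.157, -0.0], [0.157, 0.988, -0.0], [0.0, -0.0, -1.0]]
contact_force: [-2.9, 1.1, 7.4]
finger_gap: 29.3
finger_force: 61.5
19.55 [-3.02082942  0.02938909  8.44549226] [578.66492301 147.2567798  100.09011009]
wrist n 2417 x 23.3 62.5 45.9 y 33.0 56.0
slope deg -2.3530298468429987 x at y0 47.79073973601334
roller x at y45 42.6, at y-6 43.3 z 40.2 yaw deg -0.71 n 2462 yend 55.8
80 172
90 172
100 173
110 174
120 175
```

```bash
python3 -m creep '[[0,0,-0.5,0,0,0],[0,0,-1,0,0,0],[0,0,-1.5,0,0,0],[0,0,-2.5,0,0,0],[0,0,-5,0,0,0],[0,0,-15,0,0,0],[0,0,-30,0,0,0],[0,0,-40,0,0,0],[0,0,-40,0,0,0],[0,0,-40,0,0,0]]' && python3 -m creep '[[1,-30,0,0,0,0.02],[2,-75,0,0,0,0.06],[4,-120,0,0,0,0.1],[5,-165,0,0,0,0.14],[6,-210,0,0,0,0.141],[7,-255,0,0,0,0.141],[8,-300,0,0,0,0.141],[9,-345,0,0,0,0.141],[10,-390,0,0,0,0.141],[11,-430,0,0,0,0.141],[11,-460,0,0,0,0.141],[11,-472,0,0,0,0.141]]' && python3 -m creep '[[0,0,0,0,0,0],[0,0,0,0,0,0],[0,0,0,0,0,0]]'
```

```text
clock: 20.6
ee_pos: [579.0, 147.1, 139.4]
orientation: [[-0.988, 0.157, 0.0], [0.157, 0.988, 0.0], [-0.0, 0.0, -1.0]]
contact_force: [0.5, 0.9, -3.2]
finger_gap: 29.3
finger_force: 60.1
clock: 21.8
ee_pos: [491.6, -322.0, 138.3]
orientation: [[-0.954, 0.3, -0.002], [0.3, 0.954, -0.002], [0.001, -0.003, -1.0]]
contact_force: [0.2, -0.1, -3.1]
finger_gap: 29.7
finger_force: 60.3
clock: 22.1
ee_pos: [494.9, -314.4, 139.0]
orientation: [[-0.957, 0.291, 0.0], [0.291, 0.957, 0.002], [0.0, 0.002, -1.0]]
contact_force: [0.4, -0.2, -2.5]
finger_gap: 29.4
finger_force: 60.3
```

```bash
python3 -m creep '[[0,-2,30,0,0,0],[0,-2,60,0,0,0],[0,-2,80,0,0,0],[0,-2,89,0,0,0],[0,-2,92,0,0,0],[0,-2,94,0,0,0],[0,-2,94,0,0,0],[0,-2,94,0,0,0]]' && python3 -m creep '[[0,0,1,0,0,0],[0,0,1,0,0,0],[0,0,1,0,0,0],[0,0,1,0,0,0]]'
```

```text
clock: 22.9
ee_pos: [494.0, -319.5, 46.1]
orientation: [[-0.956, 0.294, 0.002], [0.294, 0.956, -0.001], [-0.002, -0.0, -1.0]]
contact_force: [0.0, -0.0, -2.2]
finger_gap: 29.5
finger_force: 60.3
clock: 23.3
ee_pos: [493.3, -319.2, 44.2]
orientation: [[-0.956, 0.294, 0.0], [0.294, 0.956, 0.0], [-0.0, 0.0, -1.0]]
contact_force: [-0.1, -0.5, -2.4]
finger_gap: 29.2
finger_force: 60.3
```

```bash
python3 -m creep '[[0,0,0.8,0,0,0],[0,0,0.8,0,0,0],[0,0,0.8,0,0,0],[0,0,0.8,0,0,0]]'
```

```text
clock: 23.7
ee_pos: [493.5, -319.2, 43.4]
orientation: [[-0.956, 0.294, 0.0], [0.294, 0.956, 0.0], [-0.0, 0.0, -1.0]]
contact_force: [-0.8, -0.2, -0.7]
finger_gap: 29.6
finger_force: 60.4
```

```bash
python3 -m creep '[[0,0,0.4,0,0,0],[0,0,0.4,0,0,0],[0,0,0.4,0,0,0],[0,0,0.4,0,0,0]]'
```

```text
clock: 24.1
ee_pos: [493.4, -319.1, 43.3]
orientation: [[-0.956, 0.294, 0.0], [0.294, 0.956, -0.0], [-0.0, -0.0, -1.0]]
contact_force: [-1.1, 1.3, 5.8]
finger_gap: 29.2
finger_force: 61.2
```

Seated. Release, retreat up, and check.

```bash
python3 -m creep '[[0,0,0,0,0,0],[0,0,0,0,0,0],[0,0,0,0,0,0],[0,0,0,0,0,0],[0,0,0,0,0,0],[0,0,0,0,0,0],[0,0,0,0,0,0],[0,0,0,0,0,0]]' 100 && python3 -m creep '[[0,0,-10,0,0,0],[0,0,-30,0,0,0],[0,0,-60,0,0,0],[0,0,-100,0,0,0],[0,0,-140,0,0,0],[0,0,-140,0,0,0],[0,0,-140,0,0,0]]'
python3 - <<'E'
from h import *
im,d,cal,T,s=wrist();np.save("w3T.npy",T);im2,_=bot.capture("top")
a=cv2.resize(im,(640,480));b=cv2.resize(im2[130:280,170:440],(640,356))
cv2.imwrite("pics/end1.png",np.vstack([a[100:344],b]))
E
```

```text
clock: 24.9
ee_pos: [493.4, -319.2, 42.9]
orientation: [[-0.956, 0.294, 0.0], [0.294, 0.956, 0.0], [-0.0, 0.0, -1.0]]
contact_force: [-0.2, -0.0, -0.1]
finger_gap: 85.7
finger_force: 0.0
clock: 25.6
ee_pos: [493.7, -319.6, 184.5]
orientation: [[-0.956, 0.295, 0.002], [0.295, 0.956, -0.001], [-0.003, -0.001, -1.0]]
contact_force: [-0.8, 0.6, -0.8]
finger_gap: 85.1
finger_force: 0.0
```

View pics/end1.png

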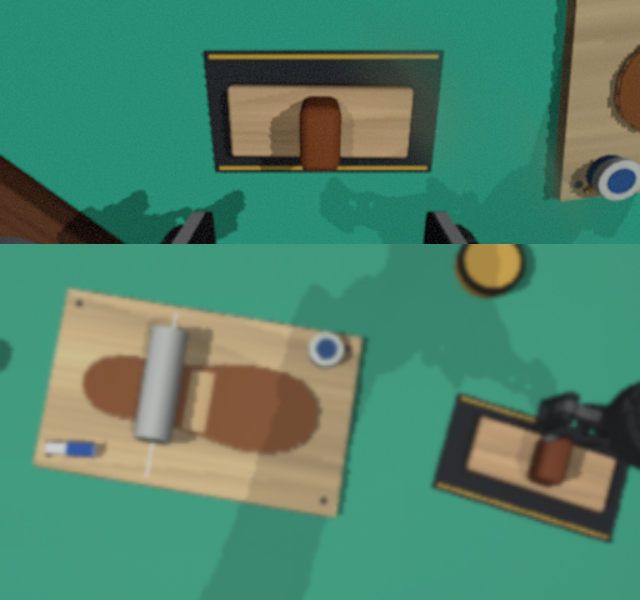

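Run:
```python
from h import *
from scipy.optimize import least_squares
im,d=bot.capture("top");cal=bot.get_calibration("top")
th=np.radians(80.9);bx=np.array([np.cos(th),np.sin(th)]);by=np.array([-bx[1],bx[0]])
L=[ontoz(np.array(p)/2.3704+[170,130-244/2.3704],12,cal)[:2] for p in((176,317),(148,473))];o=(L[0]+L[1])/2;print("line mid",o)
v,u=np.mgrid[140:260,190:310];P=np.array([w(0,(a,b),d[b,a],cal) for a,b in zip(u.ravel(),v.ravel())])
x=(P[:,:2]-o)@bx;y=(P[:,:2]-o)@by
k=(P[:,2]>44)&(P[:,2]<70)&(abs(y)<62)&(abs(x)<40);X=np.c_[x,y,P[:,2]][k]
s=least_squares(lambda p:np.hypot((X[:,0]-p[0]-p[2]*X[:,1]),X[:,2]-p[1])-20,[0,40,0],loss="soft_l1")
print(len(X),s.x,np.degrees(s.x[2]),X[:,1].min(),X[:,1].max())
```

```text
line mid [567.90581556  87.86377804]
721 [ 1.91908234e+00  3.99032188e+01 -1.41079206e-02] -0.8083243071652465 -61.99247046098926 55.53807416449229
```

Roller is within about 2 mm of the line and square; the block is centred and released.

```bash
python3 -c "
from rig import bot
print(bot.job_done())"
```

```text
the job is handed in; nothing more can be done
None
```

The job is handed in at about 26 s of the 72 s, with no verdict returned: the roller went from the toe over the arch to the chalk line at an estimated 10–15 N and was held there for over a second. In the last pictures it lies within about 2 mm of the line and under 1° off square, and the block is released near the middle of its mat.

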